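# Clear the jammed bead gauge

## Robot

A 6-joint arm with a two-finger parallel gripper is mounted at the origin on a cart in front of the work surface, level with it; the furniture and walls round the work are solid. World frame = base frame: x ahead of the robot, y to its left, z up, the work surface at z = 0. Lengths are in m, angles in rad, forces in N, time in s.
With the tool pointing down it reaches from about 0.25 to 0.775 m from the base axis. Payload 4 kg.
Tool frame: the origin (TCP) lies at the very end of the fingers, on their centre line; the grasp point (between the pads) lies 19 mm behind it (bot.tcp_to_grasp is the z of the grasp point in the tool frame, in m); z points along the fingers, y is the line along which they close (so a half turn about z gives the same grasp; the last joint's range is limited). The gripper opens to 94 mm and grips with 3 to 60 N. Pads are 16 mm wide; open, the fingers measure 119 mm over their backs; the gripper's body (75 mm by 177 mm) begins 78 mm behind the grasp point.
Start: joints at [-1.266, 0.087, 1.371, -0, 1.684, -0.103], TCP at [0.218, -0.505, 0.206] pointing down, gripper open.
Joint ranges: [-3.1, 3.1], [-0.76, 2.03], [0.27, 2.55], [-1.08, 4.22], [0.17, 2.65], [-2.57, 2.57]. Speed limits (rad/s): [2.79, 2.79, 3.14, 3.14, 3.14, 3.14].

## Interface

Orientations are given as a unit quaternion [x, y, z, w].
In Python, from plant import bot gives the robot as it stands. The module is installed in compiled form; this text tells all that it offers.
- The arm moves only by the shell command python3 -m handwheel 'ROWS' [FORCE]. ROWS is JSON, a list of rows, each an object with "linear": the shift along the world's x, y, z in units of 0.12 m (1.0 is 0.12 m), a list of three; "twist": the turn, a rotation vector about the world's x, y, z in units of 0.5 rad (1.0 is 0.5 rad), a list of three; "fingers": the closure in counts, from 0 (fully open) to 255 (shut). In form: [{"linear": [tx, ty, tz], "twist": [ax, ay, az], "fingers": fingers}, ...]. A call has 1 to 10 rows; each row shifts and turns the commanded pose from where the row before left it; what a row does not reach is not made up. A row lasts 1/10 s, in which the tool goes at most 50 mm and 8.59 degrees, less where a joint would pass 70% of its speed; a pose out of reach is approached as far as the arm can. A call with a number of a shift or a turn outside -1 to 1 is refused whole. A call with a gripper value outside its range is refused whole. The fingers move at their own pace and stop on an object; FORCE is the grip in N (left out, the last holds). Time passes only in rows, so rows that do not move let the fingers close. It gives the time, the measured TCP pose, the force, the opening and the grip force at its end, in the units of the state.
- bot.sense(): the state, without advancing time (a new reading comes with each control period).
- bot.read_camera(name): name is "scene" or "side" or "wrist"; returns a dict with "color" (420x560x3 uint8, red, green, blue), "z_map" (420x560 float32, m along the optical axis (not along the pixel's ray), 0 where there is no reading), "intrinsics" (3x3 intrinsics, pixels), "eye" and "attitude" of the camera in the world. Camera axes: x right, y up, looking along -z (the intrinsics and any distortion apply to the point x, -y, -z); pixel columns grow to the right and rows downward; lengths in m; the calibration is good to about 2 mm. A picture is of the moment at which its call begins.
- bot.job_done(): hands the job in; it is judged then, once.
Trained networks look in a picture, given as the dict that the camera call returned (one of the last four; its "shot" number tells which), for a name from the list of things; names that differ only in an ending like _2 or _b are one class to them, and where a whole thing is asked for, a point or a joint stands for the part that bears it (a point fixed in the world has none). Each returns a list of dicts, best first, with "conf" (0 to 1); they miss things now and then, are a little off and sometimes report something else, mostly with a low value. They report only what shows in the picture. A call takes as long as a camera call. They do not tell look-alikes from the thing itself.
- bot.find_in(picture, name): "rect" ([centre column, centre row, width, height] in pixels, round what is visible of it).
- bot.mark_of(picture, name): "pixel" ([column, row] in pixels: a listed point, or the origin of a listed thing).
The state is a dict: "t": time; "joint_positions": joint angles; "qvel": joint speeds; "joint_efforts": joint torques, N m; "position": TCP position; "tool_rot": TCP orientation; "wrist_force": force on the tool from outside, world axes, zero at the start; "ft_torque": the same for the moment, N m; "opening": opening from 0.0 (shut) to 1.0 (fully open); "grasp_force": force on a finger pad.
Only numpy, scipy, OpenCV 4.12 (cv2) and the standard library are available. Lean on these libraries where they do the work, as an engineer would, in place of code of your own. Each camera call takes 0.05 s, during which the arm holds its last target. There are 200 camera calls.

## Task

An oversize brass bead has stuck in the narrow opening of the bead gauge and the small beads are waiting behind it. Without lifting any bead, gently push the big one straight back up the track, past the sprung keeper of the catch at the back, and press it home against the stop of the buffer there with about 10 N (feel for it: it must be clearly felt, but stay below 15 N). Then take the hand away so that it stays caught and all three small beads roll out through the opening into the tray; do not push on the small beads or disturb the things lying about.

Things in the scene. Friction and masses are not known exactly. Their poses are not given: they have to be found in the camera images.
- track: Bead gauge, fixed: grey floor, low aluminium walls. Origin on the worktop under the narrow opening; +x runs straight back up the track, away from the robot, +y left, z up. Floor 44 mm over the worktop at the opening, rising 8 degrees to x = 50 mm; from there level (the bay). Straight lane 44 mm wide, nothing above it.
- opening (a point): Middle of the narrow opening (34 mm clear between two steel posts of 7 mm diameter), 20 mm above the floor there. Posts and walls are at most 14 mm above the floor: a fingertip 21 to 24 mm above the floor passes over them and meets the big bead at its middle. In front of the opening the track runs on 45 mm and ends over the tray.
- bay (a point): Point on the level bay floor, 100 mm behind the opening, 51 mm over the worktop; axes as the track. A dark steel catch is clamped across the bay (38 mm wide) at a place that differs each time and is not measured: a caught big bead has its centre 80 to 125 mm behind the opening. The catch is at most 48 mm above the bay floor; its bridge begins 39 mm behind the bead's centre.
- tray (a point): Centre of the inner floor of the wooden tray in front of the gauge (97 x 108 mm inside, walls 30 mm high, floor 4 mm above the worktop), axes as the track.
- big_bead_center (a point): Centre of the oversize brass bead, a ball of 40 mm diameter, 40 to 85 g; at the start it sits against the two posts of the opening. Its axes mean nothing (it rolls).
- small_bead_1_center (a point): Centre of a small brass bead, a ball of 30 mm diameter, 30 g, first in the side lane, which joins the straight lane from the left just behind the opening. It leans on the big bead and rolls down by itself once the way is free.
- small_bead_2_center (a point): As small bead 1; the next in the side lane.
- small_bead_3_center (a point): As small bead 1; the last in the side lane.
- buffer (a joint): How far the catch's round buffer is pushed in (m): 0 free, 0.006 at its hard stop; spring 0.5 N per mm, so 3 N on reaching the stop, where force rises steeply. Before it, a sprung keeper nose on the right of the bay gives way (3 to 7 N at the bead) and snaps shut behind the bead; the caught bead then keeps the buffer pressed in by about 2 mm.
- weight: Bystander beside the track: brass check weight, 22 mm diameter, 32 mm high, origin under its centre.
- loupe: Bystander beside the track: folding loupe, 28 x 60 x 19 mm, origin under its centre.
- tags: Bystander beside the track: bundle of paper tags, 31 x 61 x 10 mm, origin under its centre.
Things that resemble listed ones, but are neither listed nor needed, are in the scene too. Leave any red look-alike of the part that bears small_bead_1_center alone. What is shaped like the part that bears big_bead_center but orange is not meant.

How it is judged:
On the way, in this order (a step that is already met when the one before it is completed fails the run):
1. the big bead has been pushed back, clear of the opening (x of big_bead_center in the frame of track above 0.045 m), for 0.05 s.
2. the big bead is pressed home: buffer at its stop, fingers pressing on the bead with more than 6 N (value of joint buffer above 0.005 m and contact force between the fingers and big_bead above 6 N), for 0.02 s.
3. the big bead sits in the catch with the buffer pressed in, and the fingers are off it (value of joint buffer above 0.001 m and x of big_bead_center in the frame of track between 0.065 and 0.14 m and y of big_bead_center in the frame of track between -0.01 and 0.01 m and contact force between the fingers and big_bead below 0.05 N), for 0.3 s.
At the end, for the whole second after the job is handed in: All three small beads lie in the tray (centre within its walls, below 32 mm over the worktop) and the big bead is at rest, held by the keeper in the catch (centre 65 to 140 mm behind the opening, within 10 mm of the lane's middle, buffer pressed in by more than 1 mm) (x of small_bead_1_center in the frame of track between -0.142 and -0.037 m and y of small_bead_1_center in the frame of track between -0.058 and 0.058 m and z of each of small_bead_1_center, small_bead_2_center, small_bead_3_center in the frame of track below 0.032 m and x of small_bead_2_center in the frame of track between -0.142 and -0.037 m and y of small_bead_2_center in the frame of track between -0.058 and 0.058 m and x of small_bead_3_center in the frame of track between -0.142 and -0.037 m and y of small_bead_3_center in the frame of track between -0.058 and 0.058 m and value of joint buffer above 0.001 m and x of big_bead_center in the frame of track between 0.065 and 0.14 m and y of big_bead_center in the frame of track between -0.01 and 0.01 m and linear speed of big_bead below 0.03 m/s); the robot touches nothing.
It fails at once if the robot presses on the big bead with more than 20 N (contact force between any of the fingers, the arm and big_bead above 20 N).
It fails at once if a bead is lifted from the track (big bead's centre more than 90 mm, a small one's more than 88 mm above the worktop) (z of big_bead_center in the frame of track above 0.09 m or z of any of small_bead_1_center, small_bead_2_center, small_bead_3_center in the frame of track above 0.088 m).
It fails at once if the robot presses on a small bead with more than 8 N (contact force between any of the fingers, the arm and small_bead_1 above 8 N or contact force between any of the fingers, the arm and small_bead_2 above 8 N or contact force between any of the fingers, the arm and small_bead_3 above 8 N).
It fails at once if the robot presses on the gauge with more than 25 N (contact force between any of the fingers, the arm and track above 25 N).
It fails at once if a bystander is moved by more than 20 mm (distance of any of weight, loupe, tags from where it was at the start of the episode above 0.02 m).
It also fails if it takes over 40 s, if anything falls off the work surface, if the arm or the gripper's body presses on something with over 40 N, if the wrist force passes 120 N, or if a joint passes its speed limit or range.

## Working session

There is one attempt and no reset: what is moved stays moved. The work goes in short steps, Python scripts to look and compute and a shell command to move; the robot and the scene stay as the last step left them, time stands still between calls to the robot, and variables do not carry over. Pictures are saved under pics/ and viewed, at most 10 in all, crops included, and the job is handed in when it is done.

```bash
mkdir -p pics; cat > h.py <<'E'
import numpy as np, cv2
from plant import bot
from scipy.spatial.transform import Rotation as R
def rot(p):
    a=np.array(p["attitude"],float)
    return a if a.shape==(3,3) else R.from_quat(a).as_matrix()
def world(p,u,v,z=None,depth=None):
    K=p["intrinsics"];d=np.array([(u-K[0,2])/K[0,0],-(v-K[1,2])/K[1,1],-1.])
    d=rot(p)@d;e=np.array(p["eye"])
    s=depth if depth is not None else (z-e[2])/d[2]
    return e+s*d
E
python3 - <<'E'
from h import *
ims=[]
for n in ["scene","side"]:
    p=bot.read_camera(n);ims.append(p["color"])
    print(n,p["eye"],p["intrinsics"].tolist(), [k for k in p])
    for k in ["track","opening","bay","tray","big_bead_center","small_bead_1_center","weight","loupe","tags"]:
        for r in bot.mark_of(p,k)[:4]:
            u,v=r["pixel"];z=p["z_map"][min(419,max(0,int(v))),min(559,max(0,int(u)))]
            print(k,round(r["conf"],2),np.round([u,v]),np.round(world(p,u,v,depth=z),3))
    cv2.imwrite(f"pics/{n}0.png",p["color"][:,:,::-1])
print(bot.sense())
E
```

```text
scene [0.01156607 0.45774239 0.52016687] [[382.8048301798564, 0.0, 277.68464333551003], [0.0, 382.8048301798564, 204.88403590770287], [0.0, 0.0, 1.0]] ['color', 'z_map', 'intrinsics', 'eye', 'attitude', 'shot']
track 0.91 [304. 223.] [ 0.511 -0.056  0.019]
opening 0.64 [304. 199.] [ 0.526 -0.066  0.073]
bay 0.93 [280. 189.] [ 0.618 -0.073  0.052]
tray 0.94 [330. 239.] [ 0.444 -0.074  0.004]
big_bead_center 0.6 [302. 198.] [ 0.527 -0.062  0.074]
big_bead_center 0.53 [381. 225.] [ 0.386 -0.173  0.03 ]
big_bead_center 0.41 [330. 240.] [ 0.443 -0.073  0.004]
small_bead_1_center 0.43 [282. 200.] [ 0.558 -0.03   0.066]
small_bead_1_center 0.42 [235. 196.] [0.691 0.008 0.027]
weight 0.66 [334. 208.] [ 0.526 -0.176  0.002]
loupe 0.56 [317. 194.] [ 0.606 -0.197 -0.001]
tags 0.94 [262. 260.] [0.477 0.093 0.011]
tags 0.42 [330. 244.] [ 0.434 -0.062  0.004]
side [ 0.41131308 -0.81214788  0.50415572] [[427.74352696905515, 0.0, 279.3415726347323], [0.0, 427.74352696905515, 216.34755681804575], [0.0, 0.0, 1.0]] ['color', 'z_map', 'intrinsics', 'eye', 'attitude', 'shot']
track 0.68 [264. 256.] [ 0.5
[... 481 characters left out ...]
: 1.0, 'joint_positions': array([-1.26612861e+00,  8.72368593e-02,  1.37068129e+00, -9.02355662e-06,
        1.68356554e+00, -1.03122322e-01]), 'qvel': array([ 0.00036645,  0.00012496, -0.00026432, -0.00147175,  0.00030379,
       -0.00205406]), 'joint_efforts': array([ 4.00074159e-04, -3.40050244e+01, -3.02606928e+01,  7.16055161e-02,
        2.36147182e-02, -1.42504189e-05]), 'position': array([ 0.21811333, -0.50494549,  0.20549522]), 'tool_rot': array([9.79285426e-01, 2.02484693e-01, 1.02068802e-06, 5.46568734e-05]), 'wrist_force': array([ 0.30519321, -0.01166163, -1.12036041]), 'ft_torque': array([ 0.00090137, -0.00487404, -0.00554224]), 'grasp_force': 0.0, 'opening': 1.0007926850270876}
```

View pics/scene0.png

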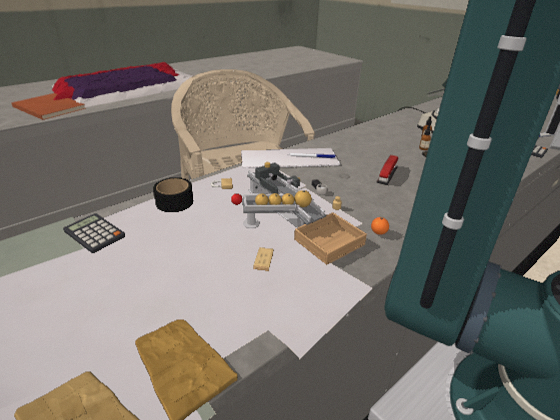

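View pics/side0.png

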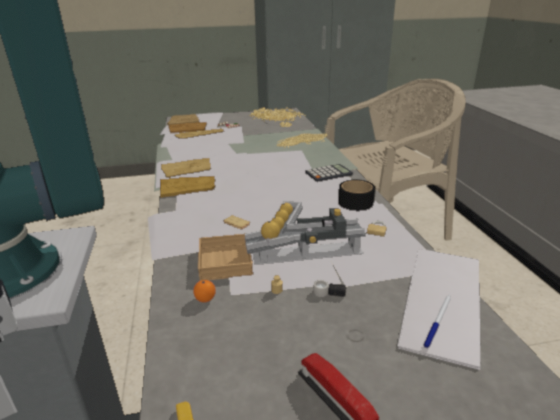

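Candidates in the scene image:
- Brass big bead at (303,199), at the right end of the row against the posts. This is the one I want.
- Orange ball at (381,226), a look-alike.
- Small brass beads at (262–289,200).
- Red ball at (236,199), a look-alike.

In the side image the brass bead is at (270,230) and the orange ball at (204,291). I'll move to a spot above the front of the track and check close up with the wrist camera.

```bash
python3 -m handwheel '[{"linear":[0.1,0.28,0.15],"twist":[0,0,-0.1],"fingers":255},{"linear":[0.18,0.32,0.1],"twist":[0,0,-0.1],"fingers":255},{"linear":[0.18,0.32,0.1],"twist":[0,0,-0.1],"fingers":255},{"linear":[0.18,0.32,0.1],"twist":[0,0,-0.1],"fingers":255},{"linear":[0.18,0.32,0.1],"twist":[0,0,-0.1],"fingers":255},{"linear":[0.18,0.32,0.1],"twist":[0,0,-0.1],"fingers":255},{"linear":[0.18,0.32,0.1],"twist":[0,0,-0.1],"fingers":255},{"linear":[0.18,0.32,0],"twist":[0,0,-0.1],"fingers":255},{"linear":[0.18,0.32,0],"twist":[0,0,0],"fingers":255},{"linear":[0.18,0.32,0],"twist":[0,0,0],"fingers":255}]'
python3 - <<'E'
from h import *
p=bot.read_camera("wrist");print(p["eye"],np.round(rot(p),3).tolist(),p["intrinsics"][0,0])
np.savez("w1.npz",**p)
for k in ["track","opening","bay","tray","big_bead_center","small_bead_1_center","weight","loupe"]:
    for r in bot.mark_of(p,k)[:4]:
        u,v=r["pixel"];z=p["z_map"][min(419,max(0,int(v))),min(559,max(0,int(u)))]
        print(k,round(r["conf"],2),np.round([u,v]),np.round(world(p,u,v,depth=z),3))
cv2.imwrite("pics/w1.png",p["color"][:,:,::-1])
E
```

```text
t: 2.0
position: [0.4251, -0.124, 0.296]
tool_rot: [1.0, 0.004, 0.001, 0.0]
wrist_force: [0.4, -0.4, -1.0]
opening: 0.187
grasp_force: 0.0
[ 0.49841534 -0.12277941  0.47596714] [[0.008, 0.967, 0.254], [-1.0, 0.007, 0.003], [0.001, -0.254, 0.967]] 296.83653042958963
track 0.82 [247. 100.] [ 0.527 -0.082  0.082]
opening 0.57 [243.  96.] [ 0.531 -0.078  0.085]
bay 0.67 [252.  14.] [ 0.633 -0.088  0.05 ]
tray 0.79 [240. 160.] [ 0.443 -0.061  0.005]
big_bead_center 0.78 [318. 192.] [ 0.4   -0.182  0.04 ]
big_bead_center 0.77 [245.  91.] [ 0.537 -0.081  0.086]
small_bead_1_center 0.85 [223.  78.] [ 0.554 -0.053  0.077]
weight 0.77 [322. 103.] [ 0.528 -0.184  0.032]
loupe 0.85 [345.  41.] [ 0.612 -0.216  0.013]
```

View pics/w1.png

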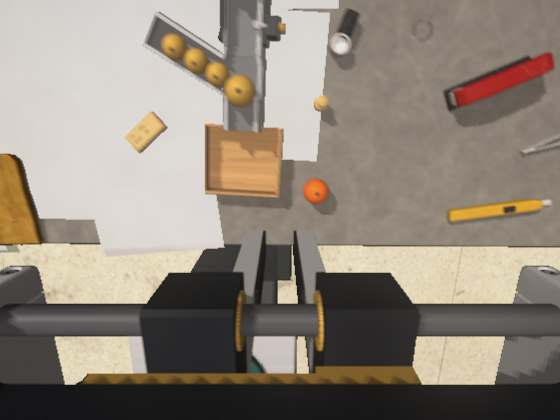

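The wrist image shows the big brass bead at (240,90) at the posts and the small ones at (216,73), (195,58) and (173,45). The orange ball is at (316,191). I'll go further over the track to get the lane's heading and the catch.

```bash
python3 -m handwheel '[{"linear":[0.33,0.12,0],"twist":[0,0,0],"fingers":255},{"linear":[0.33,0.12,0],"twist":[0,0,0],"fingers":255},{"linear":[0.34,0.12,0],"twist":[0,0,0],"fingers":255},{"linear":[0,0,0],"twist":[0,0,0],"fingers":255}]'
python3 - <<'E'
from h import *
p=bot.read_camera("wrist");print(p["eye"],bot.sense()["position"])
for k in ["track","opening","bay","tray","big_bead_center","small_bead_1_center","buffer"]:
    for r in bot.mark_of(p,k)[:4]:
        u,v=r["pixel"];z=p["z_map"][min(419,max(0,int(v))),min(559,max(0,int(u)))]
        print(k,round(r["conf"],2),np.round([u,v]),np.round(world(p,u,v,depth=z),3))
# cloud of the track
v,u=np.mgrid[0:420,0:560];K=p["intrinsics"];Z=p["z_map"]
d=np.stack([(u-K[0,2])/K[0,0],-(v-K[1,2])/K[1,1],-np.ones_like(u)],-1)
P=np.array(p["eye"])+(d@rot(p).T)*Z[...,None]
np.save("P2.npy",P);cv2.imwrite("w2full.png",p["color"][:,:,::-1])
# brass ball sphere fits
from scipy.optimize import least_squares
for r0,c,z0 in [(0.02,(0.541,-0.081),.067)]:
    c=np.array([*c,z0])
    for _ in range(6):
        m=(np.linalg.norm(P-c,axis=-1)<0.026)&(P[...,2]>c[2]+0.003)
        c=least_squares(lambda x:np.linalg.norm(P[m]-x,axis=-1)-r0,c,loss="soft_l1",f_scale=.001).x
    print("big",c,m.sum())
# per x slice: y-range of high stuff
for x in np.arange(.49,.74,.01):
    m=(abs(P[...,0]-x)<.004)&(abs(P[...,1]+.08)<.06)&(Z>0)
    q=P[m]; h=q[q[:,2]>.04]
    if len(h): print(round(x,3),len(h),"y",h[:,1].min().round(4),h[:,1].max().round(4),"zmax",h[:,2].max().round(3),"zmid",np.median(q[abs(q[:,1]+.08)<.008,2]).round(4))
y0,y1,x0,x1=0,260,150,400
cv2.imwrite("pics/w2.png",cv2.resize(p["color"][y0:y1,x0:x1,::-1],None,fx=2.2,fy=2.2,interpolation=cv2.INTER_CUBIC))
E
```

```text
t: 2.85
position: [0.5473, -0.0823, 0.292]
tool_rot: [1.0, 0.004, -0.002, -0.001]
wrist_force: [-0.8, -0.0, -0.1]
opening: 0.002
grasp_force: 0.0
[ 0.62153976 -0.08142752  0.47158371] [ 0.54544232 -0.08299257  0.29307443]
track 0.66 [343. 180.] [ 0.536 -0.18   0.021]
opening 0.87 [276. 187.] [ 0.539 -0.077  0.086]
bay 0.84 [277. 115.] [ 0.631 -0.078  0.052]
tray 0.59 [267. 230.] [ 0.447 -0.062  0.003]
big_bead_center 0.77 [275. 181.] [ 0.546 -0.076  0.084]
big_bead_center 0.62 [340. 264.] [ 0.402 -0.18   0.038]
big_bead_center 0.49 [273. 188.] [ 0.536 -0.074  0.086]
small_bead_1_center 0.64 [219.  66.] [0.695 0.002 0.033]
small_bead_1_center 0.62 [252. 168.] [ 0.562 -0.045  0.078]Traceback (most recent call last):
  File "<stdin>", line 4, in <module>
ValueError: it knows: bay, big_bead_center, loupe, opening, small_bead_1_center, small_bead_2_center, small_bead_3_center, tags, track, tray, weight
```

```bash
python3 - <<'E'
from h import *
p=bot.read_camera("wrist")
v,u=np.mgrid[0:420,0:560];K=p["intrinsics"];Z=p["z_map"]
d=np.stack([(u-K[0,2])/K[0,0],-(v-K[1,2])/K[1,1],-np.ones_like(u)],-1)
P=np.array(p["eye"])+(d@rot(p).T)*Z[...,None]
np.save("P2.npy",P)
from scipy.optimize import least_squares
c=np.array([.541,-.078,.067])
for _ in range(6):
    m=(np.linalg.norm(P-c,axis=-1)<0.026)&(P[...,2]>c[2]+0.003)
    c=least_squares(lambda x:np.linalg.norm(P[m]-x,axis=-1)-.02,c,loss="soft_l1",f_scale=.001).x
print("big",c,m.sum())
for x in np.arange(.49,.74,.01):
    m=(abs(P[...,0]-x)<.004)&(abs(P[...,1]+.08)<.06)&(Z>0)
    q=P[m]; h=q[q[:,2]>.04]
    if len(h): print(round(x,3),len(h),"y",h[:,1].min().round(4),h[:,1].max().round(4),"zmax",h[:,2].max().round(3),"zmid",np.median(q[abs(q[:,1]+.08)<.008,2]).round(4))
cv2.imwrite("pics/w2.png",cv2.resize(p["color"][0:260,150:400,::-1],None,fx=2.2,fy=2.2,interpolation=cv2.INTER_CUBIC))
E
```

```text
big [ 0.53800717 -0.07433182  0.06566365] 634
0.49 36 y -0.0984 -0.0502 zmax 0.052 zmid 0.0391
0.5 122 y -0.1013 -0.0451 zmax 0.054 zmid 0.0405
0.51 167 y -0.1012 -0.0452 zmax 0.056 zmid 0.0418
0.52 120 y -0.1025 -0.0455 zmax 0.08 zmid 0.0754
0.53 178 y -0.1023 -0.0457 zmax 0.087 zmid 0.0828
0.54 298 y -0.1035 -0.0318 zmax 0.4 zmid 0.0855
0.55 2571 y -0.1033 -0.0208 zmax 0.412 zmid 0.3371
0.56 7277 y -0.1379 -0.0201 zmax 0.434 zmid 0.4194
0.57 18833 y -0.14 -0.02 zmax 0.437 zmid 0.4186
0.58 3688 y -0.1055 -0.02 zmax 0.42 zmid 0.4101
0.59 344 y -0.1081 -0.0202 zmax 0.072 zmid 0.0519
0.6 350 y -0.1237 -0.0203 zmax 0.075 zmid 0.0519
0.61 362 y -0.1303 -0.0492 zmax 0.076 zmid 0.0519
0.62 349 y -0.1306 -0.0507 zmax 0.076 zmid 0.052
0.63 287 y -0.1113 -0.0508 zmax 0.074 zmid 0.0518
0.64 288 y -0.1112 -0.0509 zmax 0.073 zmid 0.0517
0.65 296 y -0.1122 -0.0524 zmax 0.081 zmid 0.076
0.66 319 y -0.1119 -0.0525 zmax 0.077 zmid 0.0734
0.67 442 y -0.1129 -0.0512 zmax 0.101 zmid 0.0896
0.68 352 y -0.1125 -0.0516 zmax 0.101 zmid 0.0992
0.69 88 y -0.1097 -0.0519 zmax 0.091 zmid 0.0892
0.7 270 y -0.1097 -0.0569 zmax 0.064 zmid 0.052
0.71 279 y -0.1105 -0.057 zmax 0.064 zmid 0.0522
0.72 291 y -0.1104 -0.0571 zmax 0.064 zmid 0.0521
0.73 175 y -0.1115 -0.0585 zmax 0.064 zmid 0.0519
```

View pics/w2.png

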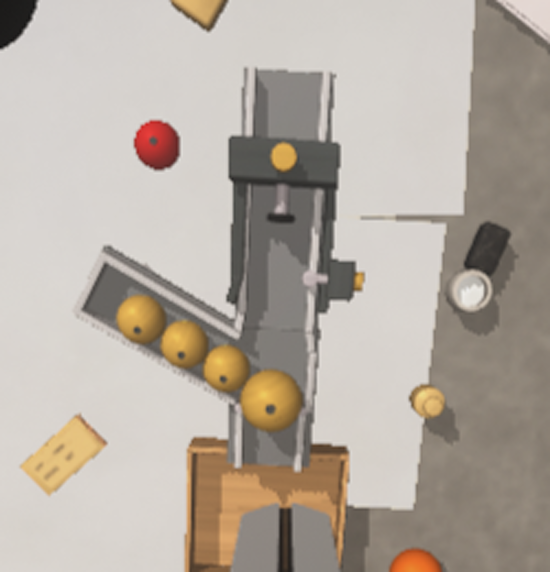

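The picture (2.2x crop) shows:
- The big bead at crop (272,400), confirmed as brass and in the lane.
- The keeper at (315,280), the buffer at (280,215) and the bridge at (285,160).
- The red look-alike at (157,145) and the orange ball at (415,565).

The lane's heading is about -0.05 rad, with its middle at y = -0.0732 - 0.0505(x - 0.505). I'll go down in front of the bead.

```bash
python3 -m handwheel '[{"linear":[-0.4,0.09,0],"twist":[0,0,-0.12],"fingers":255},{"linear":[-0.1,0,-0.3],"twist":[0,0,0],"fingers":255},{"linear":[0,0,-0.39],"twist":[0,0,0],"fingers":255},{"linear":[0,0,-0.39],"twist":[0,0,0],"fingers":255},{"linear":[0,0,-0.39],"twist":[0,0,0],"fingers":255},{"linear":[0,0,-0.3],"twist":[0,0,0],"fingers":255},{"linear":[0,0,-0.1],"twist":[0,0,0],"fingers":255},{"linear":[0,0,0],"twist":[0,0,0],"fingers":255},{"linear":[0,0,0],"twist":[0,0,0],"fingers":255}]'
```

```text
t: 4.15
position: [0.4859, -0.0722, 0.0734]
tool_rot: [1.0, -0.026, 0.002, 0.001]
wrist_force: [0.5, 0.5, 0.1]
opening: 0.006
grasp_force: 0.0
```

```bash
python3 -m handwheel '[{"linear":[0.05,0,-0.05],"twist":[0,0,0],"fingers":255},{"linear":[0.05,-0.005,0],"twist":[0,0,0],"fingers":255},{"linear":[0.04,0,0],"twist":[0,0,0],"fingers":255},{"linear":[0.03,0,0],"twist":[0,0,0],"fingers":255},{"linear":[0,0,0],"twist":[0,0,0],"fingers":255}]'
python3 - <<'E'
from h import *
p=bot.read_camera("side");cv2.imwrite("pics/s2.png",cv2.resize(p["color"][170:320,180:380,::-1],None,fx=4,fy=4,interpolation=cv2.INTER_CUBIC))
s=bot.sense();print(s["position"],s["wrist_force"])
E
```

```text
t: 4.65
position: [0.5057, -0.0724, 0.0654]
tool_rot: [1.0, -0.026, 0.0, 0.0]
wrist_force: [-0.2, -0.0, 0.4]
opening: 0.003
grasp_force: 0.0
[ 0.50529173 -0.07232559  0.06521668] [-0.56614682  0.34429759  0.03247666]
```

View pics/s2.png

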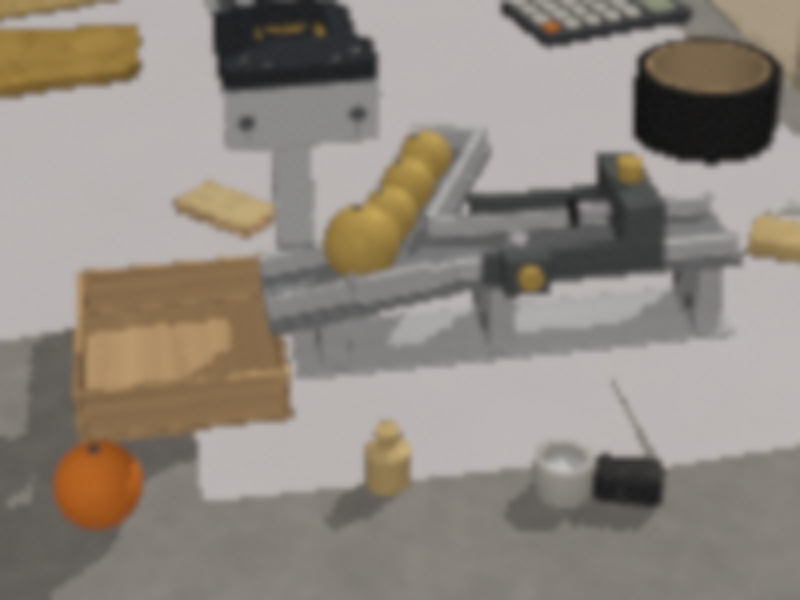

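The finger is at crop (295,200), just short of the big bead at (363,240), and nothing is disturbed. I'll start the push.

```bash
python3 -m handwheel '[{"linear":[0.03,-0.002,0.02],"twist":[0,0,0],"fingers":255},{"linear":[0.04,-0.002,0.003],"twist":[0,0,0],"fingers":255},{"linear":[0.05,-0.003,0.007],"twist":[0,0,0],"fingers":255},{"linear":[0.05,-0.003,0.007],"twist":[0,0,0],"fingers":255},{"linear":[0.05,-0.003,0.007],"twist":[0,0,0],"fingers":255},{"linear":[0.05,-0.003,0.007],"twist":[0,0,0],"fingers":255},{"linear":[0.05,-0.003,0.007],"twist":[0,0,0],"fingers":255},{"linear":[0.05,-0.002,0.007],"twist":[0,0,0],"fingers":255}]'
python3 - <<'E'
from h import *
s=bot.sense();print(s["position"],s["wrist_force"],s["position"][1]-(-0.0732-0.0505*(s["position"][0]-.505)))
E
```

```text
t: 5.5
position: [0.5499, -0.0749, 0.0729]
tool_rot: [1.0, -0.026, -0.0, 0.0]
wrist_force: [-0.2, 0.6, 0.0]
opening: 0.001
grasp_force: 0.1
[ 0.54988084 -0.07486902  0.07294021] [-0.24175439  0.59292452  0.02451543] 0.0005974661704400697
```

```bash
python3 -m handwheel '[{"linear":[0.05,-0.004,0.004],"twist":[0,0,0],"fingers":255},{"linear":[0.05,-0.004,0],"twist":[0,0,0],"fingers":255},{"linear":[0.03,-0.002,0],"twist":[0,0,0],"fingers":255},{"linear":[0.03,-0.002,0],"twist":[0,0,0],"fingers":255},{"linear":[0,0,0],"twist":[0,0,0],"fingers":255}]'
python3 - <<'E'
from h import *
p=bot.read_camera("scene");cv2.imwrite("pics/c3.png",cv2.resize(p["color"][140:280,210:400,::-1],None,fx=4,fy=4,interpolation=cv2.INTER_CUBIC))
s=bot.sense();print(s["position"],s["wrist_force"])
E
```

```text
t: 6.0
position: [0.5688, -0.0763, 0.0733]
tool_rot: [1.0, -0.026, -0.0, 0.0]
wrist_force: [0.7, 0.2, 0.2]
opening: 0.007
grasp_force: 0.0
[ 0.56857744 -0.07625813  0.07328114] [-0.28824138 -0.51722865 -0.10780163]
```

View pics/c3.png

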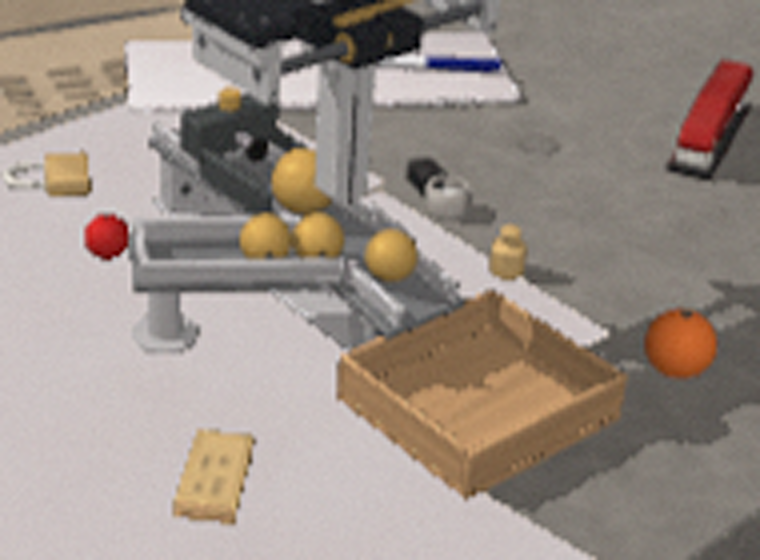

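The big bead at crop (300,180) is ahead of the finger in the bay, and the small ones are rolling out, the first at (390,253). I'll go on slowly, feeling for the force.

```bash
for i in 1 2 3 4 5; do python3 -m handwheel '[{"linear":[0.02,-0.001,0],"twist":[0,0,0],"fingers":255},{"linear":[0.02,-0.001,0],"twist":[0,0,0],"fingers":255}]' | egrep '^t:|position|wrist'; done
```

```text
t: 6.25
position: [0.5733, -0.0765, 0.0734]
wrist_force: [-0.6, -0.3, -0.5]
t: 6.45
position: [0.5775, -0.0767, 0.0732]
wrist_force: [-3.0, 0.7, 0.3]
t: 6.65
position: [0.5825, -0.077, 0.0731]
wrist_force: [-2.9, -0.2, 1.6]
t: 6.85
position: [0.5882, -0.0773, 0.0735]
wrist_force: [-1.5, -0.7, -0.2]
t: 7.05
position: [0.5933, -0.0776, 0.0736]
wrist_force: [-0.5, -0.3, 0.5]
```

The keeper's force peaked at about 3 N and then dropped, so the bead is past it. Next I press gently on the buffer.

```bash
for i in 1 2 3 4; do python3 -m handwheel '[{"linear":[0.01,-0.0005,0],"twist":[0,0,0],"fingers":255},{"linear":[0.01,-0.0005,0],"twist":[0,0,0],"fingers":255}]' | egrep '^t:|position|wrist'; done
```

```text
t: 7.25
position: [0.5954, -0.0776, 0.0735]
wrist_force: [-0.1, 0.1, -0.7]
t: 7.45
position: [0.5976, -0.0777, 0.0734]
wrist_force: [0.2, -1.0, 0.8]
t: 7.65
position: [0.5999, -0.0779, 0.0734]
wrist_force: [-0.3, 0.1, 0.1]
t: 7.85
position: [0.6016, -0.078, 0.0732]
wrist_force: [-2.8, -0.1, 1.3]
```

```bash
for i in 1 2 3; do python3 -m handwheel '[{"linear":[0.005,0,0],"twist":[0,0,0],"fingers":255},{"linear":[0,0,0],"twist":[0,0,0],"fingers":255}]' | egrep '^t:|position|wrist'; done
```

```text
t: 8.05
position: [0.6023, -0.078, 0.0732]
wrist_force: [-1.8, -0.7, 0.6]
t: 8.25
position: [0.603, -0.078, 0.0732]
wrist_force: [-2.8, 0.4, 0.7]
t: 8.45
position: [0.6037, -0.078, 0.0732]
wrist_force: [-2.9, 0.3, 0.8]
```

```bash
for i in 1 2 3; do python3 -m handwheel '[{"linear":[0.005,0,0],"twist":[0,0,0],"fingers":255},{"linear":[0,0,0],"twist":[0,0,0],"fingers":255}]' | egrep '^t:|position|wrist'; done
```

```text
t: 8.65
position: [0.6044, -0.078, 0.0733]
wrist_force: [-3.0, -0.7, 0.8]
t: 8.85
position: [0.6048, -0.0779, 0.0733]
wrist_force: [-4.7, -1.0, 0.8]
t: 9.05
position: [0.6049, -0.0779, 0.0732]
wrist_force: [-5.3, -1.1, 0.9]
```

```bash
for i in 1 2 3; do python3 -m handwheel '[{"linear":[0.005,0,0],"twist":[0,0,0],"fingers":255},{"linear":[0,0,0],"twist":[0,0,0],"fingers":255}]' | egrep '^t:|position|wrist'; done
```

```text
t: 9.25
position: [0.605, -0.0779, 0.0731]
wrist_force: [-6.5, -0.6, 1.1]
t: 9.45
position: [0.6051, -0.078, 0.0731]
wrist_force: [-7.8, -0.1, 2.1]
t: 9.65
position: [0.6051, -0.0779, 0.073]
wrist_force: [-9.0, -0.2, 3.9]
```

```bash
python3 -m handwheel '[{"linear":[0.005,0,0],"twist":[0,0,0],"fingers":255},{"linear":[0,0,0],"twist":[0,0,0],"fingers":255},{"linear":[0,0,0],"twist":[0,0,0],"fingers":255}]' | egrep 'position|wrist'
python3 -m handwheel '[{"linear":[-0.04,0.002,0],"twist":[0,0,0],"fingers":255},{"linear":[-0.04,0.002,0],"twist":[0,0,0],"fingers":255},{"linear":[-0.04,0.002,0],"twist":[0,0,0],"fingers":255},{"linear":[-0.06,0.003,0],"twist":[0,0,0],"fingers":255},{"linear":[-0.06,0.003,0.0],"twist":[0,0,0],"fingers":255},{"linear":[0,0,0.1],"twist":[0,0,0],"fingers":255},{"linear":[0,0,0.3],"twist":[0,0,0],"fingers":255},{"linear":[0,0,0.35],"twist":[0,0,0],"fingers":255},{"linear":[0,0,0.35],"twist":[0,0,0],"fingers":255},{"linear":[0,0,0.35],"twist":[0,0,0],"fingers":255}]'
python3 - <<'E'
from h import *
p=bot.read_camera("scene");cv2.imwrite("pics/c4.png",cv2.resize(p["color"][140:280,210:400,::-1],None,fx=4,fy=4,interpolation=cv2.INTER_CUBIC))
p=bot.read_camera("wrist")
cv2.imwrite("pics/w4.png",cv2.resize(p["color"][0:270,150:400,::-1],None,fx=2.2,fy=2.2,interpolation=cv2.INTER_CUBIC))
for r in bot.mark_of(p,"big_bead_center"):
    w=world(p,*r["pixel"],z=.071);print(r["conf"],w)
E
```

```text
position: [0.6052, -0.0779, 0.073]
wrist_force: [-10.4, -0.4, 2.7]
t: 10.95
position: [0.5794, -0.0765, 0.2504]
tool_rot: [1.0, -0.026, 0.001, 0.0]
wrist_force: [0.8, 0.2, 0.6]
opening: 0.006
grasp_force: 0.0
0.97 [ 0.6314974  -0.07676345  0.071     ]
```

View pics/c4.png

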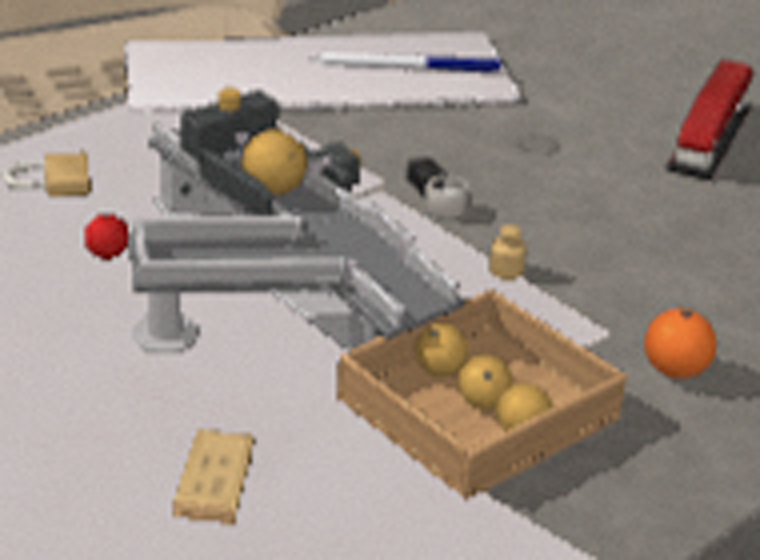

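View pics/w4.png

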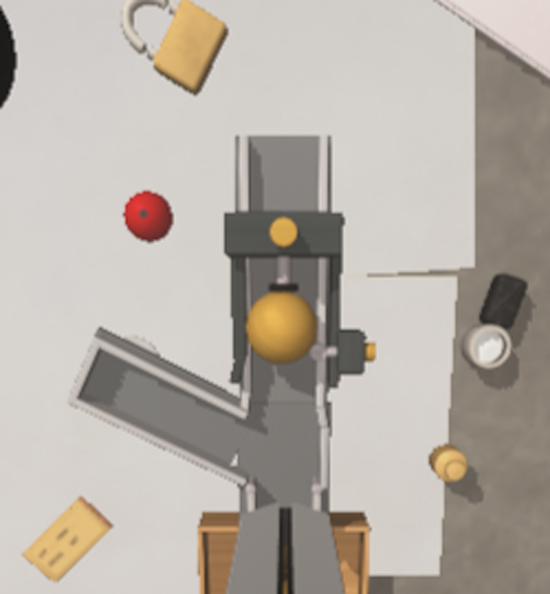

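The big bead at (282,327) is caught: the keeper nose at (320,352) sits behind it and the buffer at (283,288) touches it. All three small beads are in the tray, at scene crop (442,350), (484,382) and (523,405). I'll hold still briefly and hand in.

```bash
python3 -m handwheel '[{"linear":[0,0,0],"twist":[0,0,0],"fingers":255},{"linear":[0,0,0],"twist":[0,0,0],"fingers":255},{"linear":[0,0,0],"twist":[0,0,0],"fingers":255},{"linear":[0,0,0],"twist":[0,0,0],"fingers":255},{"linear":[0,0,0],"twist":[0,0,0],"fingers":255}]' | head -2; python3 -c "
from plant import bot
print(bot.job_done())"
```

```text
t: 11.6
position: [0.5791, -0.0764, 0.2465]
the job is handed in; nothing more can be done
None
```

I pressed the big bead home at about 10 N, it stayed caught behind the keeper, all three small beads rolled into the tray, and the job is handed in (no verdict was returned).

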